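Hold a hardware caddy's bayonet lid at half-turn for the seal check

ROBOT

A 7-joint arm with a two-finger parallel gripper is mounted at the origin on the work surface. World frame = base frame: x ahead of the robot, y to its left, z up, the work surface at z = 0. Lengths are in m, angles in rad, forces in N, time in s.
With the tool pointing down it reaches from about 0.375 to 0.925 m from the base axis. Payload 3.1 kg.
Tool frame: the origin (TCP) lies between the finger pads, 19 mm behind the fingertips; this is the grasp point; z points along the fingers, y is the line along which they close (so a half turn about z gives the same grasp; the last joint's range is limited). The gripper opens to 85 mm and grips with 20 to 120 N. Pads are 22 mm wide; open, the fingers measure 114 mm over their backs; the gripper's body (76 mm by 85 mm) begins 54 mm behind the grasp point. The pads swing forward as they close: fully open they stand 13 mm farther back than shut.
Start: joints at [-1.425, 0.383, 0.044, 1.598, -0.018, 1.161, -0.05], TCP at [0.157, 0.631, 0.25] pointing down, gripper open.
Joint ranges: [-2.61, 2.61], [-0.41, 2.15], [-1.48, 1.57], [0, 2.5], [-1.57, 4.71], [0.05, 1.97], [-2.85, 2.85]. Speed limits (rad/s): [2.79, 2.79, 3.14, 3.14, 3.14, 3.14, 3.14].

INTERFACE

Orientations are given as a 3x3 rotation matrix whose columns are the frame's x, y, z axes.
In Python, from cell import r gives the robot as it stands. The module is installed in compiled form; this text tells all that it offers.
- The arm moves only by the shell command python3 -m crank 'ROWS'. ROWS is text: rows parted by semicolons, each of 7 numbers parted by spaces: the shift along the tool's x, y, z in mm, then the turn, a rotation vector about the tool's x, y, z in degrees, then the opening, from 0 (shut) to 1 (fully open). A call has 1 to 20 rows; each row shifts and turns the commanded pose from where the row before left it, along the tool's axes as they then stand; what a row does not reach is not made up. A row lasts 1/8 s, in which the tool goes at most 62.5 mm and 10.7 degrees, less where a joint would pass 70% of its speed; a pose out of reach is approached as far as the arm can. A call is refused whole if a number of a shift passes 62.5 or a number of a turn 10.7, either way. A call with a gripper value outside its range is refused whole. The fingers move at their own pace and stop on an object; the grip force is fixed at half the most. Time passes only in rows, so rows that do not move let the fingers close. It gives the time, the measured TCP pose, the force, the opening and the grip force at its end, in the units of the state.
- r.observe(): the state, without advancing time (a new reading comes with each control period).
- r.camera(name): name is "side" or "top"; returns a dict with "image" (400x640x3 uint8, red, green, blue), "depth" (400x640 float32, m along the optical axis (not along the pixel's ray), 0 where there is no reading), "vfov" (degrees; the focal length in pixels is half the picture's height over the tangent of half this angle, whatever the lens; pixels are square), "cx", "cy" (the principal point, pixels), "k1" (the pictures are not rectified: a ray, as slopes to the right and down, at radius r is drawn at 1 + k1 r^2 times it, then the intrinsics apply), "cam_to_world" (4x4, takes a point from camera to world coordinates). Camera axes: x right, y up, looking along -z (the intrinsics and any distortion apply to the point x, -y, -z); pixel columns grow to the right and rows downward; lengths in m; the calibration is good to about 2 mm. A picture is of the moment at which its call begins.
- r.finish_job(): hands the job in; it is judged then, once.
The state is a dict: "time": time; "joint_pos": joint angles; "joint_vel": joint speeds; "tau": joint torques, N m; "tcp_pos": TCP position; "orientation": TCP orientation; "ft_force": force on the tool from outside, world axes, zero at the start; "ft_torque": the same for the moment, N m; "width": opening from 0.0 (shut) to 1.0 (fully open); "finger_force": force on a finger pad.
Only numpy, scipy, OpenCV 4.12 (cv2) and the standard library are available. Lean on these libraries where they do the work, as an engineer would, in place of code of your own. Each camera call takes 0.05 s, during which the arm holds its last target. There are 200 camera calls.

TASK

Put the lid on the hinge caddy: lower it so that its two lugs drop through the notches and the flange sits flat on the collar, then turn it clockwise against the spring until the knob points at the green half-way marks, and hold it there so I can check the seal before it locks. Do not turn it on to the red marks where it clicks, and do not let go: it springs back, so finish while still gripping the lid steady at half-way. Leave the mallet, the hex key and the two corner blocks where they lie.

Things in the scene. Friction and masses are not known exactly. Their poses are not given: they have to be found in the camera images.
- caddy: round cream plastic drum, 148 mm across, 105 mm high, held immovably on the platform by a grey suction foot (172 mm across); carrying ears reach 90 mm from the axis along its +y and -y, 82 mm up; chrome hinges inside. Origin: centre of the underside on the drum's axis, z up. Its x axis runs through the two notches in the collar. Half a turn round is the same
- caddy_mouth (a point): centre of the top face of the collar that rings the mouth, axes as the caddy's. Collar 5 mm thick, bore 122 mm, outside 152 mm; two notches 20 degrees wide, out to 69 mm radius, at its +x and -x. Marks on the rim's top and side, clockwise from above: dark at each notch, green 34 degrees on (half-way), red 68 degrees on (locked; a sprung pawl rubs from 48 degrees and clicks in at 66)
- caddy_half (a point): the same point, centre of the collar's top face on the drum's axis, 105 mm above the platform; z up, its x axis points at one green half-way mark (34 degrees clockwise from the caddy's x axis), its -x at the other
- catch_ring (a joint): turn of the orange sprung ring inside the caddy's neck, rad, grows clockwise from 0. The lid's lugs meet it 7 degrees (0.12 rad) past the notch and push it on, so it reads the lid's turn less 0.12: 0.47 at half-way, 1.06 at the locked stop. Its spring turns the lid back, with 0.15 N m at first, 0.26 N m at half-way
- lid: loose cream lid, about 0.2 kg, on the platform knob up. Origin: centre of the plug's underside, z up. Plug 114 mm across, 14 mm high; flange above it 136 mm across, top at 20 mm. Lugs 13 mm wide stick out along +x and -x to 66 mm radius, 2 to 7 mm above the origin. Half a turn round is the same. Seated, its origin is 91 mm above the platform and the lugs have 2 mm play under the collar
- lid_seat (a point): on the lid's axis at the underside of the flange, 14 mm above the lid's origin: level with the collar's top when the lid is seated
- lid_grip (a point): on the lid's axis inside its dark straight bar knob, 44 mm above the lid's origin, 24 mm above the flange. The knob is 64 mm long along the lid's x (it points at the lugs), 20 mm wide along y, 30 mm high (top 50 mm above the lid's origin). A place for the TCP when gripping the knob across its width
- mallet: green rubber mallet (head 60 mm across, 95 mm long), birch handle 200 mm, lying down; origin under the handle's head end, handle along its -x. Bystander
- hex_key: aluminium L-shaped hex key, 100 by 36 mm, 8 mm thick, lying flat; origin under the middle of the long leg. Bystander
- corner_block_a: L-shaped birch corner block, 50 by 50 mm, 51 mm high; origin under its centre. Bystander
- corner_block_b: the second birch corner block, the same as the first. Bystander
Not all that is in view belongs to the job. Leave any blue, purple or yellow look-alike of the lid alone.

How it is judged:
On the way:
1. the lid is down on the collar, lugs through the notches: flange within 4 mm of the collar's top, within 5 mm of its axis, knob within 0.2 rad of the notches (z of lid_seat in the frame of caddy_half below 0.004 m and horizontal distance between lid_seat and caddy_half below 0.005 m and angle between the x axis of lid and the x axis of caddy, either way round below 0.2 rad), for 0.05 s.
At the end, for the whole second after the job is handed in: the fingers hold the lid (over 3 N), steady and level (0.06 rad), flange within 4 mm of the collar's top and 6 mm of its axis, lugs pressing the sprung ring round (over 0.28 rad), the knob within 0.16 rad of the green half-way marks (angle between the x axis of lid and the x axis of caddy_half, either way round below 0.16 rad and value of joint catch_ring above 0.28 rad and z of lid_seat in the frame of caddy_half between -0.004 and 0.004 m and horizontal distance between lid_seat and caddy_half below 0.006 m and angle between lid's own z axis and vertical below 0.06 rad and contact force between the fingers and lid above 3 N and angular speed of lid below 0.2 rad/s); the arm keeps its last pose, push and grip.
It fails at once if the lid is turned on into the lock click (past about 62 degrees) (value of joint catch_ring above 0.97 rad).
It fails at once if the mallet is moved by more than 30 mm (distance of mallet from where it was at the start of the episode above 0.03 m).
It fails at once if the hex key is moved by more than 30 mm (distance of hex_key from where it was at the start of the episode above 0.03 m).
It fails at once if a corner block is moved by more than 30 mm (distance of any of corner_block_a, corner_block_b from where it was at the start of the episode above 0.03 m).
It also fails if it takes over 40 s, if anything falls off the work surface, if the arm or the gripper's body presses on something with over 40 N, if the wrist force passes 120 N, or if a joint passes its speed limit or range.

## Working session

There is one attempt and no reset: what is moved stays moved. The work goes in short steps, Python scripts to look and compute and a shell command to move; the robot and the scene stay as the last step left them, time stands still between calls to the robot, and variables do not carry over. Pictures are saved under pics/ and viewed, at most 10 in all, crops included, and the job is handed in when it is done.

```bash
mkdir -p pics; cat > h.py <<'E'
import numpy as np, cv2
from cell import r
def shot(n):
    c=r.camera(n); np.savez(f'pics/{n}.npz',**c); return c
def world(c,uv,z=None):
    """pixel -> world by depth, or on plane z"""
    im=c['image']; f=im.shape[0]/2/np.tan(np.radians(float(c['vfov']))/2)
    K=np.array([[f,0,float(c['cx'])],[0,f,float(c['cy'])],[0,0,1]])
    uv=np.atleast_2d(np.float64(uv))
    s=cv2.undistortPoints(uv[:,None],K,np.array([float(c['k1']),0,0,0]))[:,0]
    T=c['cam_to_world']; d=np.c_[s[:,0],-s[:,1],-np.ones(len(s))]@T[:3,:3].T; o=T[:3,3]
    if z is None:
        t=c['depth'][uv[:,1].astype(int),uv[:,0].astype(int)][:,None]
    else: t=((z-o[2])/d[:,2])[:,None]
    return o+d*t
E
python3 - <<'E'
from h import *
for n in('top','side'):
    c=shot(n); cv2.imwrite(f'pics/{n}0.png',c['image'][:,:,::-1]); print(n,c['vfov'],c['cx'],c['cy'],c['k1'],c['cam_to_world'].round(3).tolist())
s=r.observe(); print(s['time'],s['tcp_pos'],s['orientation'].round(3) if hasattr(s['orientation'],'round') else s['orientation'],s['width'])
E
```

```text
top 46.364063251073716 326.9700628701629 193.7493167976101 0.04110170261707087 [[0.001, 0.98, -0.2, 0.299], [-1.0, 0.002, 0.009, 0.058], [0.009, 0.2, 0.98, 1.406], [0.0, 0.0, 0.0, 1.0]]
side 48.56651028607103 318.17445061992044 204.17830640672722 0.007954751501679722 [[0.994, 0.077, -0.079, 0.465], [-0.11, 0.604, -0.79, -1.013], [-0.013, 0.794, 0.608, 0.936], [0.0, 0.0, 0.0, 1.0]]
0.1 [0.15673418 0.62996396 0.24867691] [[-0.97   0.241 -0.   ]
 [ 0.241  0.97  -0.002]
 [-0.    -0.002 -1.   ]] 0.9987266286093708
```

View pics/top0.png

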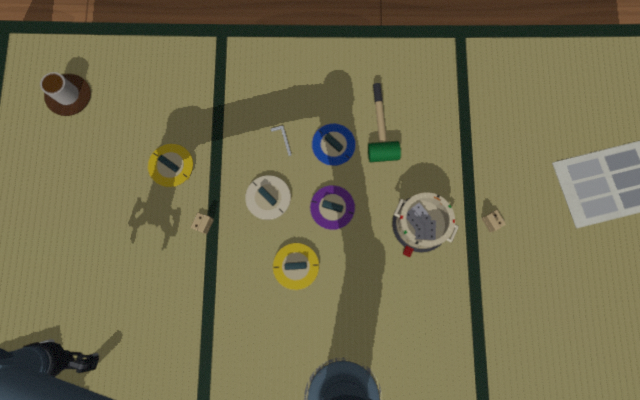

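View pics/side0.png

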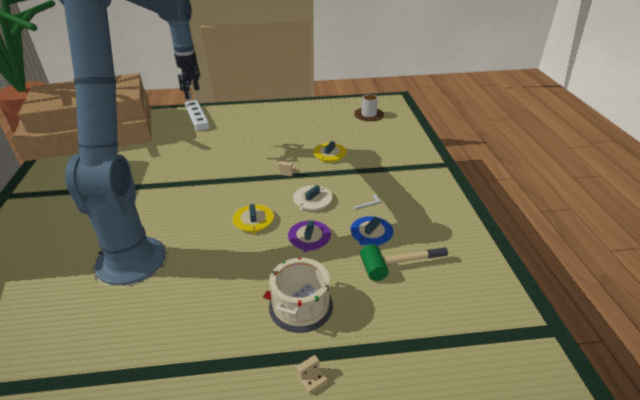

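The top view shows these lid-like things: cream at (268,198), blue (333,145), purple (332,207), yellow (170,165) and (296,266). The cream one fits the description. The caddy is at (425,221). Next is a close crop of the lid and the caddy.

```bash
python3 - <<'E'
from h import *
t=dict(np.load('pics/top.npz')); s=dict(np.load('pics/side.npz'))
def crop(c,x,y,w=66,h=50): return cv2.resize(c['image'][y:y+h,x:x+w,::-1],(396,300),interpolation=cv2.INTER_CUBIC)
im=np.vstack([np.hstack([crop(t,235,173),crop(t,386,184,88,67)]),np.hstack([crop(s,280,173),crop(s,256,253,88,67)])])
cv2.imwrite('pics/crop1.png',im)
E
```

```text
(no output)
```

View pics/crop1.png

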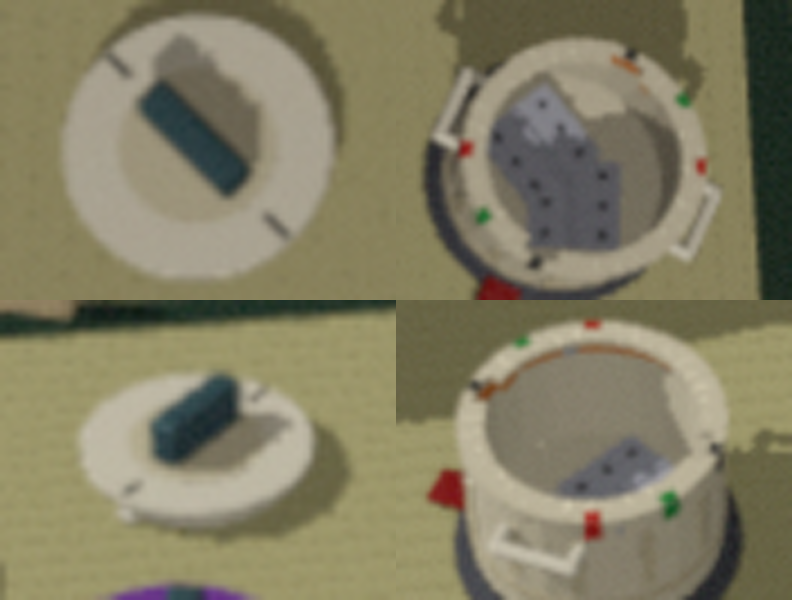

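The crop confirms it. Top left is the cream lid with its dark knob in line with the dark marks. Top right is the caddy: dark marks at full-picture (438,196) and (417,242), green at (450,206) and (405,232), red at (401,217) and (454,221).

```bash
cat > meas.py <<'E'
from h import *
def circ(P):
    A=np.c_[2*P[:,:2],np.ones(len(P))]; b=(P[:,:2]**2).sum(1); x=np.linalg.lstsq(A,b,rcond=None)[0]
    return x[:2],np.sqrt(x[2]+x[:2]@x[:2])
def cloud(c,x0,x1,y0,y1):
    v,u=np.mgrid[y0:y1,x0:x1]; uv=np.c_[u.ravel(),v.ravel()]
    return world(c,uv),c['image'][uv[:,1],uv[:,0]].astype(int)
def knob(c,box,zlo,zhi,ctr=None,rad=.04):
    P,rgb=cloud(c,*box); m=(P[:,2]>zlo)&(P[:,2]<zhi)&(rgb.sum(1)<260)
    if ctr is not None: m&=np.hypot(*(P[:,:2]-ctr).T)<rad
    Q=P[m]; (cx,cy),(w,h),a=cv2.minAreaRect(Q[:,:2].astype(np.float32)*1000)
    if w<h: a+=90
    return Q,np.array([cx,cy])/1000,(w,h),(a+90)%180-90
E
python3 - <<'E'
from meas import *
t=dict(np.load('pics/top.npz')); s=dict(np.load('pics/side.npz'))
for n,c,lb,cb in(('top',t,(240,296,170,226),(385,465,180,260)),('side',s,(285,340,170,215),(262,338,250,330))):
    P,rgb=cloud(c,*lb)
    print(n,'floor z',np.percentile(P[:,2],[5,10]))
    k=knob(c,lb,.035,.07); print('knob',k[1],k[2],k[3],'ztop',np.percentile(k[0][:,2],[50,90,98]),len(k[0]))
    F=P[(P[:,2]>.012)&(P[:,2]<.03)&(rgb.min(1)>0)]; ctr,(w,h),_=cv2.minAreaRect((F[:,:2]*1000).astype(np.float32)); cc,rr=cv2.minEnclosingCircle((F[:,:2]*1000).astype(np.float32))
    print('flange z',np.median(F[:,2]),'rect',ctr,w,h,'circ',cc,rr)
    P,rgb=cloud(c,*cb); R=P[(P[:,2]>.098)&(P[:,2]<.115)]; print('collar z',np.median(R[:,2]),np.percentile(R[:,2],90),'circ',cv2.minEnclosingCircle((R[:,:2]*1000).astype(np.float32)),circ(R))
pts={'top':(t,dict(dark=[(438.2,196.3),(416.9,242.5)],green=[(450,206.3),(405.3,232.2)],red=[(401.3,217.3),(453.8,221.1)])),
'side':(s,dict(dark=[(274,272),(327.1,286)],green=[(283.8,262.4),(316.9,298.3)],red=[(299.6,258.6),(299.6,303)]))}
for n,(c,d) in pts.items():
    for k,v in d.items():
        W=world(c,v,.105); D=W[0]-W[1]; print(n,k,W.mean(0)[:2].round(4),np.hypot(*D[:2]).round(4),'ang',np.degrees(np.arctan2(D[1],D[0])).round(1))
for k,v in dict(dark=[(235+118/6,173+65/6),(235+277/6,173+227/6)]).items():
    W=world(t,v,.02); D=W[0]-W[1]; print('lid marks',W.mean(0),np.degrees(np.arctan2(D[1],D[0])))
W=world(s,[(280+260/6,173+93/6),(280+132/6,173+188/6)],.02);D=W[0]-W[1]; print('side lid marks',W.mean(0),np.degrees(np.arctan2(D[1],D[0])))
E
```

```text
top floor z [-0.00231134 -0.00086743]
knob [0.57074805 0.22461284] (62.007469177246094, 18.895984649658203) 43.3798828125 ztop [0.05044443 0.05427707 0.05686689] 135
flange z 0.021940867126321262 rect (572.5739135742188, 226.25430297851562) 133.1881103515625 133.33248901367188 circ (571.9794921875, 225.95620727539062) 68.34671783447266
collar z 0.10694844795510772 0.11014135558151783 circ ((493.6634826660156, -236.5542755126953), 76.50194549560547) (array([ 0.49336852, -0.23638034]), np.float64(0.06881200995839155))
side floor z [-0.00306588 -0.00227974]
knob [0.56910663 0.21791156] (61.49693298339844, 19.272567749023438) 44.8614501953125 ztop [0.04689137 0.05133676 0.05323956] 97
flange z 0.019906090466055182 rect (563.2340698242188, 283.1340637207031) 133.68145751953125 257.7698059082031 circ (540.97021484375, 280.52099609375) 134.71978759765625
collar z 0.1044832565202094 0.1066399107655352 circ ((492.5742492675781, -237.2694091796875), 78.65116119384766) (array([ 0.49215338, -0.23821577]), np.float64(0.06929621951477934))
top dark [ 0.4919 -0.2373] 0.1467 ang -26.5
top green [ 0.4919 -0.2376] 0.1484 ang -60.1
top red [ 0.4918 -0.2369] 0.1473 ang 86.0
side dark [ 0.4938 -0.2367] 0.1445 ang 153.7
side green [ 0.4925 -0.2389] 0.1507 ang 119.2
side red [ 0.4924 -0.239 ] 0.1504 ang 85.6
lid marks [0.57020967 0.22367003 0.02      ] 44.680716697942984
side lid marks [0.57132055 0.22386268 0.02      ] 44.92783643230864
```

```bash
cat > go.py <<'E'
import sys; from h import *
def go(x,y,z,yaw_y):
    """tool-frame shift mm & turn deg to reach pose (tool down, tool y axis at yaw_y deg)"""
    s=r.observe(); R=np.array(s['orientation']); p=np.array(s['tcp_pos'])
    a=np.degrees(np.arctan2(R[1,1],R[0,1])); d=(yaw_y-a+180)%360-180
    print('t',round(s['time'],2),'tcp',p.round(4),'yaw_y',a.round(2),'tilt',np.degrees(np.arccos(-R[2,2])).round(2),'shift',(R.T@(np.array([x,y,z])-p)*1000).round(1),'tool z turn',round(-d,2),'F',np.round(s['ft_force'],1),'T',np.round(s['ft_torque'],2),'w',round(s['width'],3),'ff',s['finger_force'],'q7',round(s['joint_pos'][6],2))
if __name__=='__main__': go(*map(float,sys.argv[1:5]))
E
python3 -m crank '0 0 0 0 0 -9.7 1;0 0 0 0 0 -9.7 1;0 0 0 0 0 -9.7 1;0 0 0 0 0 -9.7 1;0 0 0 0 0 -9.7 1;0 0 0 0 0 -9.7 1;0 -30 0 0 0 0 1;-1.3 -50 0 0 0 0 1;-1.3 -55 0 0 0 0 1;-1.3 -55 0 0 0 0 1;-1.3 -55 0 0 0 0 1;-1.3 -55 0 0 0 0 1;-1.3 -55 0 0 0 0 1;-1.3 -55 0 0 0 0 1;-1.3 -55 0 0 0 0 1;-1.3 -55 0 0 0 0 1;-1.3 -40 0 0 0 0 1;0 -20 0 0 0 0 1;0 0 0 0 0 0 1;0 0 0 0 0 0 1'
python3 go.py 0.5705 0.2235 0.044 134.4
```

```text
time: 2.6
tcp_pos: [0.5691, 0.2269, 0.2496]
orientation: [[-0.714, -0.7, -0.002], [-0.7, 0.714, 0.001], [0.0, 0.002, -1.0]]
ft_force: [-0.4, 0.6, -0.9]
width: 1.002
finger_force: 0.0
t 2.6 tcp [0.5691 0.2269 0.2496] yaw_y 134.43 tilt 0.13 shift [  1.3  -3.8 205.6] tool z turn 0.03 F [-0.4  0.6 -0.9] T [0.03 0.06 0.01] w 1.002 ff 0.0 q7 1.95
```

```bash
python3 -m crank '1.3 -3 20 0 0 0 1;0 0 40 0 0 0 1;0 0 40 0 0 0 1;0 0 40 0 0 0 1;0 0 30 0 0 0 1;0 0 20 0 0 0 1;0 0 14.5 0 0 0 1;0 0 0 0 0 0 1;0 0 0 0 0 0 0;0 0 0 0 0 0 0;0 0 0 0 0 0 0;0 0 0 0 0 0 0;0 0 0 0 0 0 0;0 0 0 0 0 0 0'
python3 go.py 0.5705 0.2235 0.15 134.4
```

```text
time: 4.35
tcp_pos: [0.5725, 0.2218, 0.0463]
orientation: [[-0.716, -0.698, 0.001], [-0.698, 0.716, 0.001], [-0.001, -0.0, -1.0]]
ft_force: [-1.1, 1.1, 5.0]
width: 0.219
finger_force: 62.3
t 4.35 tcp [0.5725 0.2218 0.0463] yaw_y 134.24 tilt 0.09 shift [ 1.000e-01  2.600e+00 -1.037e+02] tool z turn -0.16 F [-1.1  1.1  5. ] T [0.11 0.27 0.02] w 0.219 ff 62.32695937156677 q7 2.0
```

```bash
python3 -m crank '0 0 -10 0 0 0 0;0 0 -25 0 0 0 0;0 0 -40 0 0 0 0;0 0 -40 0 0 0 0;0 0 -40 0 0 0 0;0 0 -25 0 0 0 0;0 0 -10 0 0 0 0;0 0 0 0 0 5.7 0;0 0 0 0 0 10 0;0 0 0 0 0 10 0;0 0 0 0 0 10 0;0 0 0 0 0 10 0;0 0 0 0 0 10 0;0 0 0 0 0 10 0;0 0 0 0 0 5 0;0 0 0 0 0 0 0'
python3 go.py 0.4925 -0.2375 0.22 63.5
```

```text
time: 6.35
tcp_pos: [0.5708, 0.2207, 0.2336]
orientation: [[-0.896, 0.445, -0.003], [0.445, 0.896, -0.002], [0.002, -0.003, -1.0]]
ft_force: [-0.2, 0.5, -1.8]
width: 0.22
finger_force: 61.3
t 6.35 tcp [0.5708 0.2207 0.2336] yaw_y 63.59 tilt 0.21 shift [-133.7 -445.1   14.8] tool z turn 0.09 F [-0.2  0.5 -1.8] T [-0.    0.01  0.03] w 0.22 ff 61.304805278778076 q7 0.79
```

```bash
python3 -m crank '-6 -20 0 0 0 0 0;-10.5 -35 0 0 0 0 0;-13.5 -45 0 0 0 0 0;-13.5 -45 0 0 0 0 0;-13.5 -45 0 0 0 0 0;-13.5 -45 0 0 0 0 0;-13.5 -45 0 0 0 0 0;-13.5 -45 0 0 0 0 0;-13.5 -45 0 0 0 0 0;-10.5 -35 0 0 0 0 0;-7.5 -25 0 0 0 0 0;-4.5 -15 0 0 0 0 0;0 0 0 0 0 0 0;0 0 0 0 0 0 0;0 0 0 0 0 0 0'
python3 go.py 0.4925 -0.2375 0.22 63.5
python3 - <<'E'
from h import *
for n in('top','side'):
    c=shot(n); cv2.imwrite(f'pics/{n}1.png',cv2.resize(c['image'][120:320,(300 if n=='top' else 200):][:,:240,::-1],(480,400),interpolation=cv2.INTER_CUBIC))
a=cv2.imread('pics/top1.png');b=cv2.imread('pics/side1.png');cv2.imwrite('pics/both1.png',cv2.resize(np.hstack([a,b]),(800,333)))
E
```

```text
time: 8.22
tcp_pos: [0.4937, -0.2349, 0.2353]
orientation: [[-0.897, 0.443, -0.0], [0.443, 0.897, 0.001], [0.001, 0.001, -1.0]]
ft_force: [0.2, 0.2, -2.0]
width: 0.218
finger_force: 61.3
t 8.22 tcp [ 0.4937 -0.2349  0.2353] yaw_y 63.7 tilt 0.05 shift [-0.1 -2.9 15.3] tool z turn 0.2 F [ 0.2  0.2 -2. ] T [-0.03 -0.01  0.02] w 0.218 ff 61.27635955810547 q7 1.63
```

View pics/both1.png

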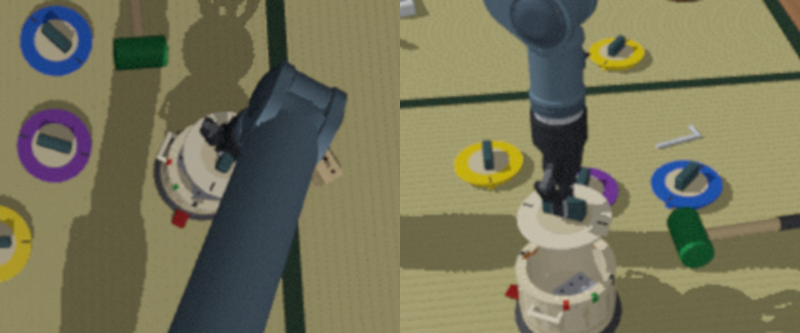

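The left half (top view) shows the arm mostly hiding the lid, which is roughly above the drum. In the right half (side view) the lid is held level above the caddy, its flange in full view around crop (565,215). I'll measure its centre and marks from the side view.

```bash
cat > lid.py <<'E'
import sys; from meas import *
from scipy.optimize import least_squares
def lid(n,c,zt,ctr,R=.068):
    v,u=np.mgrid[100:340,200:480]; uv=np.c_[u.ravel(),v.ravel()]
    P=world(c,uv); rgb=c['image'][uv[:,1],uv[:,0]].astype(int)
    m=(abs(P[:,2]-zt)<.012)&(np.hypot(*(P[:,:2]-ctr).T)<.08)&(rgb.min(1)>95)
    W=world(c,uv[m],zt)[:,:2]
    H=cv2.convexHull((W*1000).astype(np.float32))[:,0]/1000
    f=least_squares(lambda p:np.hypot(*(H-p).T)-R,ctr,loss='soft_l1',f_scale=.001)
    res=np.hypot(*(H-f.x).T)-R
    print(n,'pix',m.sum(),'zmed',np.median(P[m,2]).round(4),'fit',f.x.round(4),'rms',np.sqrt(np.mean(res**2)).round(4))
    a=np.degrees(np.arctan2(*(H-f.x).T[::-1])); g=np.hypot(*(H-f.x).T)<R+.003
    return f.x
if __name__=='__main__':
    s=r.observe(); p=s['tcp_pos']; print('tcp',np.round(p,4))
    for n in('side','top'):
        c=dict(np.load(f'pics/{n}.npz')); lid(n,c,p[2]-.0263,p[:2])
E
python3 lid.py
python3 - <<'E'
from meas import *
c=dict(np.load('pics/side.npz')); im=c['image'][190:340,250:350,::-1]; cv2.imwrite('pics/c2.png',cv2.resize(im,(400,600),interpolation=cv2.INTER_CUBIC))
# reference: caddy collar with same method, initial side/top data are measured from marks
E
```

```text
tcp [ 0.4936 -0.2353  0.2354]
side pix 1293 zmed 0.2089 fit [ 0.4945 -0.2391] rms 0.0009
top pix 735 zmed 0.2109 fit [ 0.496  -0.2361] rms 0.0142
```

View pics/c2.png

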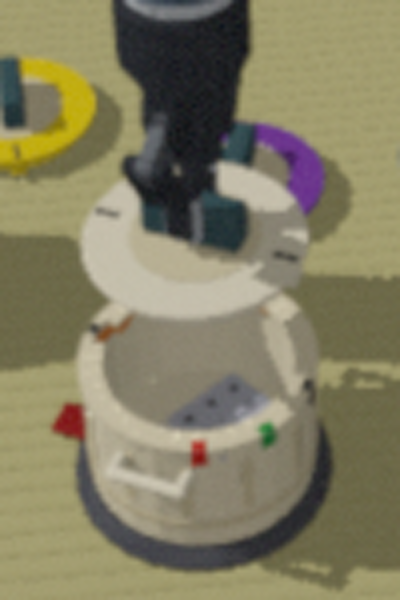

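```bash
python3 - <<'E'
from meas import *
from scipy.optimize import least_squares
c=dict(np.load('pics/side.npz')); p=np.array([.4936,-.2353])
W=world(c,[(276.5,243),(321.25,254)],.209); D=W[0]-W[1]; print('lid marks',W.mean(0),np.hypot(*D[:2]),np.degrees(np.arctan2(D[1],D[0])))
W=world(c,[(250+100/4,190+328/4),(250+308/4,190+386/4)],.105); D=W[0]-W[1]; print('dark collar',W.mean(0),np.hypot(*D[:2]),np.degrees(np.arctan2(D[1],D[0])))
# sub-pixel: outermost cream pixel along rays on left, right, far sides
def fit(c,zt,R,x0,lo,hi):
    v,u=np.mgrid[180:340,230:370]; uv=np.c_[u.ravel(),v.ravel()]
    P=world(c,uv); rgb=c['image'][uv[:,1],uv[:,0]].astype(int)
    m=(P[:,2]>zt-lo)&(P[:,2]<zt+hi)&(np.hypot(*(P[:,:2]-x0).T)<.085)&(rgb.min(1)>90)
    W=world(c,uv[m],zt)[:,:2]; H=cv2.convexHull((W*1000).astype(np.float32))[:,0]/1000
    for ymin in(-.2,-.03,-.0):
        h=H[H[:,1]>x0[1]+ymin]
        f=least_squares(lambda q:np.hypot(*(h-q[:2]).T)-R,x0,loss='soft_l1',f_scale=.001); print(zt,ymin,f.x.round(4),len(h),np.abs(f.fun).mean().round(4))
        f=least_squares(lambda q:np.hypot(*(h-q[:2]).T)-q[2],[*x0,R],loss='soft_l1',f_scale=.001); print('   free R',f.x.round(4))
fit(c,.209,.068,p,.01,.012)
E
python3 - <<'E'
from meas import *
r2=None
# collar from the first pictures is overwritten; use current side view, back part hidden by lid?
E
python3 go.py 0.4925 -0.2375 0.16 63.5
```

```text
lid marks [ 0.49416679 -0.23559141  0.209     ] 0.11533552868491258 153.54250950460877
dark collar [ 0.4948726  -0.23764348  0.105     ] 0.14243773392382375 152.7258611007285
0.209 -0.2 [ 0.4943 -0.239 ] 53 0.0006
   free R [ 0.4943 -0.2389  0.0681]
0.209 -0.03 [ 0.4943 -0.2379] 23 0.0007
   free R [ 0.4942 -0.2368  0.0671]
0.209 -0.0 [ 0.4943 -0.238 ] 16 0.0005
   free R [ 0.4943 -0.2362  0.0668]
t 8.32 tcp [ 0.4936 -0.2353  0.2354] yaw_y 63.67 tilt 0.03 shift [ 0.  -2.4 75.4] tool z turn 0.17 F [ 0.6  0.2 -1.4] T [ 0.    0.01 -0.01] w 0.219 ff 61.27632021903992 q7 1.63
```

```bash
python3 -m crank '0 -2.2 15 0 0 0 0;0 0 25 0 0 0 0;0 0 20 0 0 0 0;0 0 8 0 0 0 0;0 0 0 0 0 0 0'
python3 go.py 0.4923 -0.2372 0.1373 63.5
python3 -m crank '0 0 5 0 0 0 0;0 0 5 0 0 0 0;0 0 5 0 0 0 0;0 0 4 0 0 0 0;0 0 0 0 0 0 0'
python3 go.py 0.4923 -0.2372 0.1373 63.5
```

```text
time: 8.95
tcp_pos: [0.4916, -0.2384, 0.1666]
orientation: [[-0.895, 0.446, -0.002], [0.446, 0.895, 0.0], [0.002, -0.001, -1.0]]
ft_force: [-0.1, -0.2, -2.0]
width: 0.221
finger_force: 61.3
t 8.95 tcp [ 0.4916 -0.2384  0.1666] yaw_y 63.54 tilt 0.11 shift [-0.2  1.4 29.3] tool z turn 0.04 F [-0.1 -0.2 -2. ] T [0.01 0.01 0.  ] w 0.221 ff 61.2646758556366 q7 1.69
time: 9.57
tcp_pos: [0.4918, -0.2384, 0.148]
orientation: [[-0.895, 0.446, -0.001], [0.446, 0.895, 0.0], [0.001, -0.0, -1.0]]
ft_force: [0.3, -0.3, -1.7]
width: 0.22
finger_force: 61.3
t 9.57 tcp [ 0.4918 -0.2384  0.148 ] yaw_y 63.53 tilt 0.05 shift [ 0.1  1.3 10.7] tool z turn 0.03 F [ 0.3 -0.3 -1.7] T [0.04 0.   0.04] w 0.22 ff 61.267372369766235 q7 1.71
```

```bash
python3 -m crank '0 1 3 0 0 0 0;0 0 3 0 0 0 0;0 0 2 0 0 0 0;0 0 1.5 0 0 0 0;0 0 1 0 0 0 0;0 0 0 0 0 0 0'
python3 go.py 0.4923 -0.2372 0.1373 63.5
```

```text
time: 10.32
tcp_pos: [0.4926, -0.2377, 0.1379]
orientation: [[-0.895, 0.446, -0.0], [0.446, 0.895, 0.0], [0.0, -0.0, -1.0]]
ft_force: [0.4, -0.0, -2.0]
width: 0.221
finger_force: 61.3
t 10.32 tcp [ 0.4926 -0.2377  0.1379] yaw_y 63.53 tilt 0.0 shift [0.5 0.3 0.6] tool z turn 0.03 F [ 0.4 -0.  -2. ] T [ 0.01  0.01 -0.08] w 0.221 ff 61.26762628555298 q7 1.72
```

```bash
python3 -m crank '0 0 0.7 0 0 0 0;0 0 0.5 0 0 0 0;0 0 0 0 0 0 0;0 0 0 0 0 0 0'
python3 go.py 0.4923 -0.2372 0.1373 63.5
python3 -m crank '0 0 0.5 0 0 0 0;0 0 0 0 0 0 0;0 0 0 0 0 0 0'
python3 lid.py >/dev/null; python3 - <<'E'
from h import *
c=shot('side'); cv2.imwrite('pics/c3.png',cv2.resize(c['image'][215:335,245:355,::-1],(550,600),interpolation=cv2.INTER_CUBIC))
E
```

```text
time: 10.82
tcp_pos: [0.4927, -0.2378, 0.1373]
orientation: [[-0.895, 0.446, 0.0], [0.446, 0.895, 0.0], [-0.0, 0.0, -1.0]]
ft_force: [-2.0, 0.7, 3.7]
width: 0.219
finger_force: 62.0
t 10.82 tcp [ 0.4927 -0.2378  0.1373] yaw_y 63.53 tilt 0.02 shift [ 0.6  0.3 -0. ] tool z turn 0.03 F [-2.   0.7  3.7] T [ 0.21  0.34 -0.05] w 0.219 ff 61.975157260894775 q7 1.72
time: 11.2
tcp_pos: [0.4927, -0.2378, 0.1373]
orientation: [[-0.895, 0.446, 0.0], [0.446, 0.895, 0.001], [0.0, 0.001, -1.0]]
ft_force: [-2.7, 2.3, 7.6]
width: 0.218
finger_force: 62.7
```

View pics/c3.png

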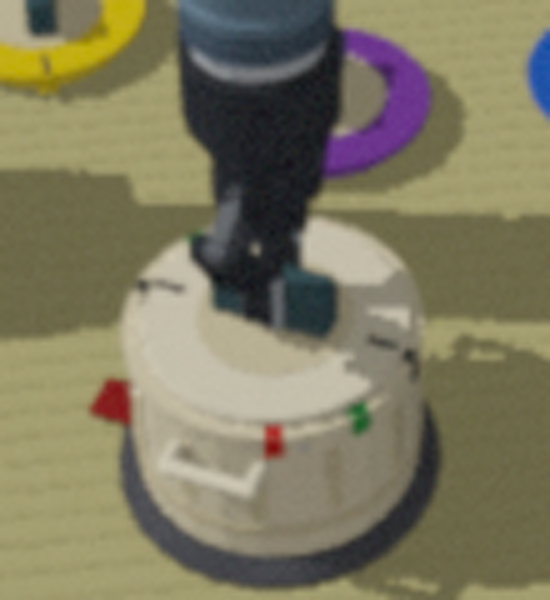

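The lid is seated: the contact is stiff at TCP z 0.1373, where I expected it, the flange is flat, and the lid marks meet the collar's dark marks at crop (150,287) and (400,352). Now I'll turn it.

```bash
python3 -m crank '0 0 0 0 0 3 0;0 0 0 0 0 4 0;0 0 0 0 0 4 0;0 0 0 0 0 4 0;0 0 0 0 0 4 0;0 0 0 0 0 3 0;0 0 0 0 0 0 0'
python3 go.py 0.4925 -0.2375 0.1373 29.5
```

```text
time: 12.12
tcp_pos: [0.4948, -0.2378, 0.1373]
orientation: [[-0.664, 0.747, 0.004], [0.747, 0.664, -0.001], [-0.003, 0.002, -1.0]]
ft_force: [2.3, 1.1, 4.1]
width: 0.219
finger_force: 62.2
t 12.12 tcp [ 0.4948 -0.2378  0.1373] yaw_y 41.64 tilt 0.23 shift [ 1.7 -1.5  0. ] tool z turn 12.14 F [2.3 1.1 4.1] T [ 0.15 -0.24  0.11] w 0.219 ff 62.15969681739807 q7 1.37
```

```bash
python3 -m crank '0.5 -0.5 0 0 0 3 0;0.5 -0.5 0 0 0 4 0;0.3 -0.3 0 0 0 3 0;0 0 0 0 0 2 0;0 0 0 0 0 0 0;0 0 0 0 0 0 0;0 0 0 0 0 0 0'
python3 go.py 0.4925 -0.2375 0.1373 29.5
```

```text
time: 13.0
tcp_pos: [0.4941, -0.2382, 0.1374]
orientation: [[-0.495, 0.869, 0.007], [0.869, 0.495, -0.003], [-0.006, 0.004, -1.0]]
ft_force: [6.0, -1.2, -0.3]
width: 0.22
finger_force: 61.8
t 13.0 tcp [ 0.4941 -0.2382  0.1374] yaw_y 29.69 tilt 0.41 shift [ 1.4 -1.1  0.1] tool z turn 0.19 F [ 6.  -1.2 -0.3] T [-0.1  -0.86  0.34] w 0.22 ff 61.80140554904938 q7 1.19
```

```bash
python3 - <<'E'
from meas import *
from lid import lid
c=shot('side'); p=np.array([.4941,-.2382]); lid('side',c,.111,p)
cv2.imwrite('pics/c4.png',cv2.resize(c['image'][215:335,245:355,::-1],(550,600),interpolation=cv2.INTER_CUBIC))
E
python3 go.py 0.4925 -0.2375 0.1373 29.5
```

```text
side pix 1618 zmed 0.1105 fit [ 0.4875 -0.2513] rms 0.0077
t 13.05 tcp [ 0.4941 -0.2382  0.1374] yaw_y 29.68 tilt 0.41 shift [ 1.4 -1.   0.1] tool z turn 0.18 F [ 5.1 -0.4  1.3] T [-0.14 -0.83  0.27] w 0.22 ff 61.801414489746094 q7 1.19
```

View pics/c4.png

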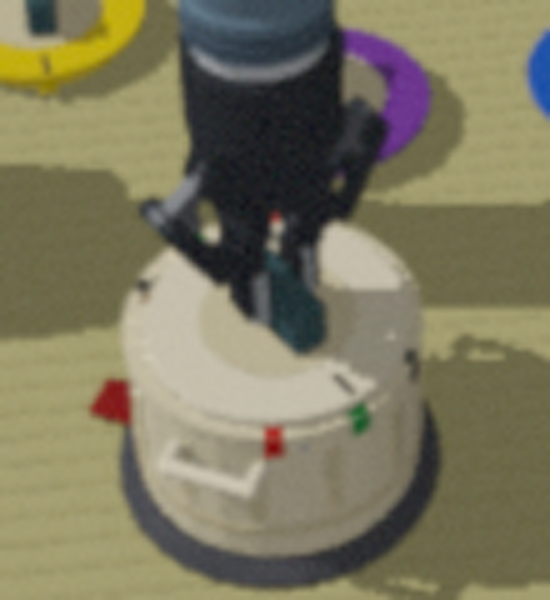

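```bash
python3 - <<'E'
from h import *
c=dict(np.load('pics/side.npz'))
W=world(c,[(245+337/5,215+375/5),(245+354/5,215+391/5),(245+345/5,215+382/5)],.111); print(W)
for ctr in([.4925,-.2375],[.4941,-.2382]):
    d=W[:,:2]-ctr; print(np.degrees(np.arctan2(d[:,1],d[:,0])),np.hypot(*d.T))
E
```

```text
[[ 0.52067871 -0.28251665  0.111     ]
 [ 0.52784947 -0.2936467   0.111     ]
 [ 0.52410139 -0.28744034  0.111     ]]
[-57.95499732 -57.80584271 -57.67507132] [0.05310874 0.06634784 0.05909895]
[-59.04696501 -58.67183255 -58.64668176] [0.05167585 0.06491042 0.05766017]
```

The picture shows the lid flat on the collar, with its mark at crop (345,382) next to the green mark at (358,418). It measures within about 2° of half-way, with the spring torque felt and the grip holding, so I'm handing it in.

```bash
python3 -m crank '0 0 0 0 0 0 0;0 0 0 0 0 0 0' && python3 -c "
from cell import r
print(r.finish_job())"
```

```text
time: 13.3
tcp_pos: [0.4941, -0.2382, 0.1374]
orientation: [[-0.495, 0.869, 0.007], [0.869, 0.495, -0.003], [-0.006, 0.004, -1.0]]
ft_force: [5.5, -0.6, 1.5]
width: 0.222
finger_force: 61.8
the job is handed in; nothing more can be done
None
```

The lid is seated on the caddy and held, still gripped, within about 2° of the green half-way marks and well short of the red ones; I handed the job in at 13.3 s, and no verdict came back.

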